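Wedge the rocking block heater

ROBOT

A 6-joint arm with a two-finger parallel gripper is mounted at the origin on the work surface. World frame = base frame: x ahead of the robot, y to its left, z up, the work surface at z = 0. Lengths are in mm, angles in degrees, forces in N, time in s.
With the tool pointing down it reaches from about 350 to 850 mm from the base axis. Payload 8.1 kg.
Tool frame: the origin (TCP) lies midway between the tips of the shut fingers; the grasp point (between the pads) lies 19 mm behind it; x points along the fingers, z is the direction in which the jaws open and shut, and the axes are right-handed (so a half turn about x gives the same grasp; the last joint's range is limited). The gripper opens to 85 mm and grips with 20 to 120 N. Pads are 22 mm wide; open, the fingers measure 114 mm over their backs; the gripper's body (76 mm by 85 mm) begins 54 mm behind the grasp point. The pads swing forward as they close: fully open they stand 13 mm farther back than shut.
Start: joints at [66.841, 7.471, 85.268, -0, 87.261, -4.893], TCP at [188.035, 569.779, 231.292] pointing down, gripper open.
Joint ranges: [-169.43, 169.43], [-51.17, 129.36], [1.28, 143.12], [-76.62, 256.62], [0, 156.53], [-152.29, 152.29]. Speed limits (degrees/s): [136.94, 136.94, 159.86, 180, 180, 180].

INTERFACE

Orientations are given as [roll, pitch, yaw] about the fixed x, y, z axes, in that order (R = Rz(yaw) Ry(pitch) Rx(roll)).
In Python, from bench import r gives the robot as it stands. The module is installed in compiled form; this text tells all that it offers.
- The arm moves only by the tool servo_tool, never from a script. Its argument "commands" is a list that holds one entry, the list of rows, each a list of 7 numbers: the closure in counts, from 0 (fully open) to 255 (shut), then the shift along the tool's x, y, z in cm, then the turn, a rotation vector about the tool's x, y, z in degrees. A call has 1 to 8 rows; each row is the pose to reach, as a shift and turn from the pose commanded when the call began, along the tool's axes at that moment; what a row does not reach only later rows make up. A row lasts 1/10 s, in which the tool goes at most 50 mm and 8.59 degrees, less where a joint would pass 70% of its speed; a pose out of reach is approached as far as the arm can. A call with a gripper value outside its range is refused whole. The fingers move at their own pace and stop on an object; "force" is the grip in N (left out, the last holds). Time passes only in rows, so rows that repeat a pose let the fingers close. It gives the time, the measured TCP pose, the force and the opening at its end, in the units of the state.
- r.sense(): the state, without advancing time (a new reading comes with each control period).
- r.snapshot(name): name is "side" or "top" or "wrist"; returns (picture, depth): 480x640x3 uint8, red, green, blue; 480x640 float32, mm along the optical axis (not along the pixel's ray), 0 where there is no reading.
- r.calibration(name): a dict with "fx", "fy", "cx", "cy" (pixels), "dist" ([k1, k2, p1, p2, k3] as OpenCV has them; the pictures are not rectified), "pose" (4x4, takes a point from camera to world coordinates). Camera axes: x right, y down, z forward; pixel columns grow to the right and rows downward; lengths in mm; the calibration is good to about 2 mm. A picture is of the moment at which its call begins: read the wrist's pose just before it. calibration takes no time and is no camera call; for the wrist camera it gives the pose at the moment of the call.
- r.hand_in(): hands the job in, once; it reports no verdict.
The state is a dict: "time": time; "joint_pos": joint angles; "qd": joint speeds; "joint_efforts": joint torques, N m; "tool_pos": TCP position; "tcp_rot": TCP orientation; "ft_force": force on the tool from outside, world axes, zero at the start; "wrist_torque": the same for the moment, N m; "finger_gap": finger opening in mm.
Only numpy, scipy, OpenCV 4.12 (cv2) and the standard library are available. Lean on these libraries where they do the work, as an engineer would, in place of code of your own. Each camera call takes 0.05 s, during which the arm holds its last target.

TASK

The block heater on the bench leans and rocks because the rubber pad is gone from one of its four feet. Without picking anything up, push the yellow wedge, thin edge first, under that short foot until the heater stands firmly on all four and no longer rocks; then check it by pressing down with the fingertips on top of the heater at the opposite corner. Leave the heater where it stands and do not disturb the bottle, beaker and tube box, and finish with the hand clear.

Things in the scene. Friction and masses are not known exactly. Their poses are not given: they have to be found in the camera images.
- heater: Dry block heater, 2 to 3 kg: cream housing 220 x 182 mm, flat deck 88 mm high, blue sloped console along its +x side, aluminium tube block (92 x 112, to 108 mm high) amid it. Four feet at x = +-90, y = +-75 mm. Origin under its centre at bench level, x towards the console. The foot at (+90, -75) has lost its 7 mm pad: the heater leans 3.5 degrees onto it; the foot at (-90, +75) is in the air.
- short_foot (a point): Lowest point of the foot without a pad: a grey domed boss 22 mm across under the console end of the heater's -y side, 16 mm in from that side wall, 19 mm from the console's front. It rests on the bench while the heater leans and is 6 to 7 mm up when it is level. The housing's underside is 14 mm up when level, so the wedge passes under it, along the heater's y.
- press_spot (a point): Point on the flat deck right above the opposite foot, 88 mm above the bench when level, 23 mm in from the housing's -x end and 16 mm in from its +y side: where to press for the check (within about 30 mm of it; 3 to 15 N).
- pad_front: Black rubber pad, 24 mm across, 7 mm thick, of the foot at (+90, +75) mm of the heater's frame; origin at the centre of its underside.
- pad_opposite: Black rubber pad of the foot at (-90, +75), diagonally opposite the short foot; origin at the centre of its underside. About 7 mm off the bench at the start, on the bench when the heater no longer rocks.
- pad_back: Black rubber pad of the foot at (-90, -75); origin at the centre of its underside.
- wedge: Yellow smooth plastic wedge, loose, 130 mm long (x), 44 wide, 70 g: 1.5 mm thick at its +x end, rising evenly to 13.5 mm at the heel, an upright block 12 long, 44 wide, 24 mm high at the -x end. Origin under its middle. It lies on the heater's -y side, thin edge towards the short foot and 20 to 50 mm short of it, up to 10 mm to a side and turned up to 0.12 rad from the heater's y direction.
- wedge_tip (a point): Middle of the wedge's thin edge, at bench level.
- wedge_heel (a point): Middle of the flat back face of the wedge's heel, 12 mm above the bench: where to push. Sliding under takes 1 to 4 N; the heater comes level with the foot 45 to 58 mm in from the thin edge, and the push then grows to about 10 N: 5 to 7 N there is firm. Pushing on shoves the heater along and lifts its other feet.
- bottle: Amber bottle with blue cap, 60 mm across, 135 mm high; bystander. Origin under its centre.
- beaker: Glass beaker, 70 mm across, 90 mm high; bystander. Origin under its centre.
- tube_box: Blue box with clear lid, 78 x 78 x 67 mm; bystander. Origin under its centre.
Things that resemble listed ones, but are neither listed nor needed, are in the scene too. Of the things shaped like the wedge, the yellow one is meant.

How it is judged:
By the outcome, as a careful person would: the job done as asked, in the order asked, and still so for the second after the job is handed in, with the robot touching nothing.
It also fails if it takes over 64 s, if anything falls off the work surface, if the arm or the gripper's body presses on something with over 40 N, if the wrist force passes 120 N, or if a joint passes its speed limit or range.

## Working session

There is one attempt and no reset: what is moved stays moved. The work goes in short steps, Python scripts to look and compute and a tool call to move; the robot and the scene stay as the last step left them, time stands still between calls to the robot, and variables do not carry over. Pictures are saved under pics/ and viewed, and the job is handed in when it is done.

Besides the shell and the picture viewer there is one more tool, called by a JSON object that holds its "method" and its "body", one argument or row to a line. servo_tool: Moves the arm, as the interface text tells. Its arguments: {"type":"object","properties":{"commands":{"type":"array","items":{"type":"array","items":{"type":"array","items":{"type":"number"}}}},"force":{"type":"number"}},"required":["commands"]}

```bash
mkdir -p pics; python3 - <<'E'
from bench import r
import cv2, numpy as np
s=r.sense(); print(s)
for n in ["side","top"]:
    p,d=r.snapshot(n); cv2.imwrite(f"pics/{n}0.png",p[:,:,::-1]); np.save(f"{n}0.npy",d); np.save(f"{n}0rgb.npy",p)
    print(n,r.calibration(n))
E
```

```text
{'time': 0.0, 'joint_pos': array([ 6.68429438e+01,  7.51342703e+00,  8.53290967e+01, -4.78891695e-04,
        8.72619239e+01, -4.89364825e+00]), 'qd': array([-0.01315053, -0.02046717, -0.12318704, -0.03926083, -0.04949234,
        0.05375353]), 'joint_efforts': array([-1.99151182e-03, -5.69406009e+01, -5.00541580e+01, -2.73680489e-04,
        1.51780603e-02, -1.84620848e-05]), 'tool_pos': array([187.80307688, 569.27438797, 230.26370941]), 'tcp_rot': array([ 175.36872739,   89.89555119, -112.89465721]), 'ft_force': array([-0.36942742, -0.49118357,  1.02410709]), 'wrist_torque': array([ 0.02025243, -0.03343578, -0.02906879]), 'finger_gap': 85.14366189922723}
side {'fx': 531.4910169820853, 'fy': 531.4910169820853, 'cx': 315.43759100103244, 'cy': 230.51312704236707, 'dist': array([-0.12485581,  0.        ,  0.        ,  0.        ,  0.        ]), 'pose': array([[ 9.00341036e-01, -2.92468463e-01,  3.22254895e-01,
         2.87601244e+02],
       [-4.35135834e-01, -5.93875413e-01,  6.76733921e-01,
        -6.70834166e+02],
       [-6.54407060e-03, -7.49515972e-01, -6.61953913e-01,
         7.00730199e+02],
       [ 0.00000000e+00,  0.00000000e+00,  0.00000000e+00,
         1.00000000e+00]])}
top {'fx': 590.410390307913, 'fy': 590.410390307913, 'cx': 323.12815458210935, 'cy': 236.09628714217268, 'dist': array([0.01590118, 0.        , 0.        , 0.        , 0.        ]), 'pose': array([[ 2.07755823e-02, -9.90415203e-01,  1.36550723e-01,
         4.49323273e+02],
       [-9.99673665e-01, -2.26091863e-02, -1.18906678e-02,
        -1.65821044e+01],
       [ 1.48639989e-02, -1.36259126e-01, -9.90561715e-01,
         1.21123803e+03],
       [ 0.00000000e+00,  0.00000000e+00,  0.00000000e+00,
         1.00000000e+00]])}
```

View pics/side0.png

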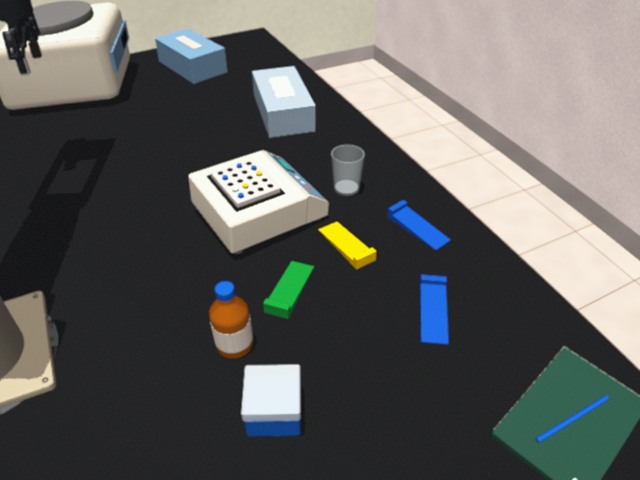

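View pics/top0.png

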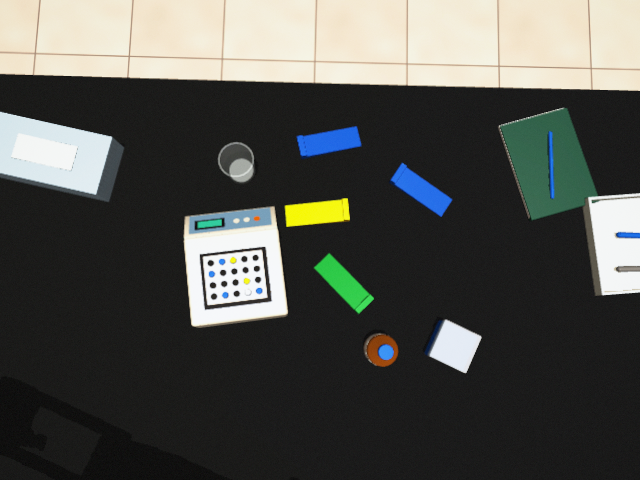

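The side view shows the heater at about (258,200) and the yellow wedge at (348,245), with its heel toward the camera. In the top view the wedge spans columns 285–350 at row 213, and the heater spans (185–287, 208–326). Next I'll measure them.

```bash
cat >h.py <<'E'
import numpy as np, cv2
def K(c): return np.array([[c['fx'],0,c['cx']],[0,c['fy'],c['cy']],[0,0,1.]])
def rays(c,uv):
    n=cv2.undistortPoints(np.array(uv,float).reshape(-1,1,2),K(c),np.array(c['dist'])).reshape(-1,2)
    return np.c_[n,np.ones(len(n))]
def onz(c,uv,z):
    d=rays(c,uv)@c['pose'][:3,:3].T; o=c['pose'][:3,3]
    t=(z-o[2])/d[:,2]; return o+d*t[:,None]
def cloud(c,d,m):
    v,u=np.nonzero(m&(d>0)); n=rays(c,np.c_[u,v])*d[v,u][:,None]
    return n@c['pose'][:3,:3].T+c['pose'][:3,3]
def proj(c,P):
    T=np.linalg.inv(c['pose']); rv=cv2.Rodrigues(T[:3,:3])[0]
    return cv2.projectPoints(np.array(P,float).reshape(-1,1,3),rv,T[:3,3],K(c),np.array(c['dist']))[0].reshape(-1,2)
E
python3 - <<'E'
from bench import r
from h import *
for n in ["top","side"]:
    c=r.calibration(n); p=np.load(n+"0rgb.npy").astype(int); d=np.load(n+"0.npy")
    y=(p[:,:,0]>120)&(p[:,:,1]>100)&(p[:,:,2]<60)
    y=cv2.morphologyEx(y.astype(np.uint8),cv2.MORPH_OPEN,np.ones((3,3)))
    k,l,st,ce=cv2.connectedComponentsWithStats(y); i=1+np.argmax(st[1:,4]); m=l==i
    P=cloud(c,d,m); print(n,st[i],"z pct",np.percentile(P[:,2],[2,20,50,80,98]).round(1))
    rect=cv2.minAreaRect(P[:,:2].astype(np.float32)); print("rect",rect, cv2.boxPoints(rect).round(1).tolist())
    hi=P[P[:,2]>19]; print("heel",len(hi),hi.mean(0).round(1) if len(hi) else 0)
    # heater top
    a=cloud(c,d,np.ones(d.shape,bool))
    s=a[(a[:,2]>70)&(a[:,2]<100)&(a[:,0]>450)&(a[:,0]<800)&(a[:,1]>0)&(a[:,1]<320)]
    # fit deck plane with ransac-ish
    rng=np.random.default_rng(0);best=None
    for _ in range(300):
        q=s[rng.choice(len(s),3,False)];nn=np.cross(q[1]-q[0],q[2]-q[0]);
        if np.linalg.norm(nn)<100: continue
        nn/=np.linalg.norm(nn); nn*=np.sign(nn[2])
        if nn[2]<.98: continue
        e=abs((s-q[0])@nn)<1.5
        if best is None or e.sum()>best[0]: best=(e.sum(),nn,e)
    S=s[best[2]];cc=S.mean(0);nn=np.linalg.svd(S-cc)[2][2];nn*=np.sign(nn[2])
    print("deck n",nn.round(4),"tilt",np.degrees(np.arccos(nn[2])),"c",cc.round(1),len(S))
    rect=cv2.minAreaRect(S[:,:2].astype(np.float32)); print("rect",rect,cv2.boxPoints(rect).round(1).tolist())
E
```

```text
top [ 285  198   65   29 1404] z pct [-2.1  2.7  7.4 12.1 24.8]
rect ((664.6687622070312, -16.826705932617188), (49.67884826660156, 133.0912628173828), 8.109105110168457) [[630.7000122070312, 45.5], [649.5, -86.19999694824219], [698.5999755859375, -79.19999694824219], [679.9000244140625, 52.599998474121094]]
heel 125 [670.  -75.6  23.5]
deck n [ 0.067  -0.0401  0.9969] tilt 4.482269304919373 c [542.  135.9  88.1] 2437
rect ((610.4404907226562, 146.21360778808594), (338.6148376464844, 181.1448974609375), 7.653541088104248) [[430.6000061035156, 213.39999389648438], [454.70001220703125, 33.900001525878906], [790.2999877929688, 79.0], [766.2000122070312, 258.5]]
side [ 319  222   57   46 1223] z pct [-0.5  3.6  7.8 12.6 24.8]
rect ((671.6173706054688, -14.536117553710938), (62.72175598144531, 137.28173828125), 6.5545549392700195) [[632.5999755859375, 50.099998474121094], [648.2999877929688, -86.30000305175781], [710.5999755859375, -79.0999984741211], [694.9000244140625, 57.20000076293945]]
heel 149 [669.5 -76.8  23.1]
deck n [ 0.0554 -0.0472  0.9973] tilt 4.172509319207072 c [540.7 117.1  87.4] 1945
rect ((609.0537109375, 147.13674926757812), (341.3852233886719, 182.06582641601562), 8.749882698059082) [[426.5, 211.10000610351562], [454.20001220703125, 31.200000762939453], [791.5999755859375, 83.0999984741211], [763.9000244140625, 263.1000061035156]]
```

```bash
python3 - <<'E'
import cv2
a=cv2.imread("pics/top0.png")[190:340,170:370]; cv2.imwrite("pics/topz.png",cv2.resize(a,None,fx=4,fy=4,interpolation=cv2.INTER_CUBIC))
a=cv2.imread("pics/side0.png")[140:280,180:390]; cv2.imwrite("pics/sidez.png",cv2.resize(a,None,fx=3.8,fy=3.8,interpolation=cv2.INTER_CUBIC))
E
```

```text
(no output)
```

View pics/topz.png

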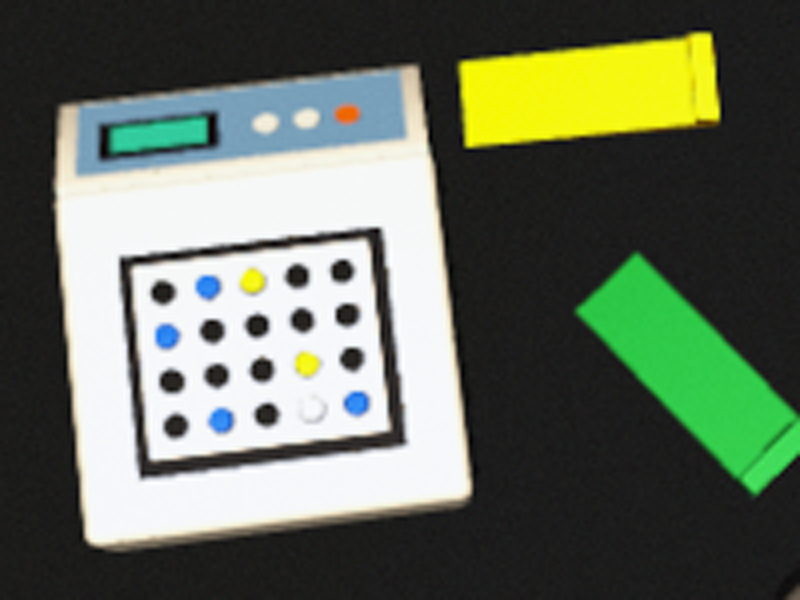

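View pics/sidez.png

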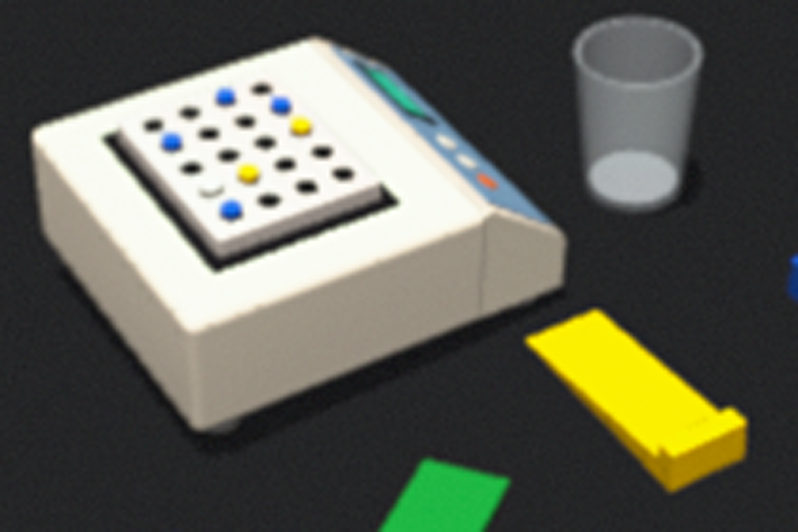

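```bash
cat > fit.py <<'E'
from bench import r
from h import *
from scipy.optimize import least_squares
from scipy.spatial.transform import Rotation as R
ct,cs=r.calibration("top"),r.calibration("side")
T=lambda U:((np.array(U)+.5)/4-.5)+[170,190]
S=lambda U:((np.array(U)+.5)/3.8-.5)+[180,140]
ax=np.array([90,75,0])/np.hypot(90,75)
def heater(p,P,tilt=3.5):
    P=R.from_rotvec(ax*np.radians(tilt)).apply(np.array(P,float))
    return R.from_euler('z',p[2]).apply(P)+[p[0],p[1],0]
print(heater([0,0,0],[[90,-75,7],[-90,75,0]]))
def wedge(p,P): return R.from_euler('z',p[2]).apply(np.array(P,float))+[p[0],p[1],0]
def solve(f,mt,ut,ms,us,x0):
    g=lambda p:np.r_[(proj(ct,f(p,mt))-T(ut)).ravel(),(proj(cs,f(p,ms))-S(us)).ravel()]
    s=least_squares(g,x0,loss='soft_l1'); print(s.x[:2].round(1),np.degrees(s.x[2]).round(2)); print(g(s.x).reshape(-1,2).round(1).tolist()); return s.x
if __name__=="__main__":
    h=solve(heater,[[-110,91,88],[-110,-91,88]],[[86,543],[471,494]],
     [[-110,-91,88],[-110,91,88],[-110,-91,14],[110,-91,14]],[[192,330],[33,132],[203,432],[562,291]],[570,130,.13])
    w=solve(wedge,[[65,22,1.5],[65,-22,1.5],[-65,22,24],[-65,-22,24]],[[465,148],[459,61],[719,123],[712,32]],
     [[65,22,1.5],[65,-22,1.5],[-65,22,0],[-65,-22,0],[-65,-22,24]],[[527,341],[598,310],[672,492],[745,455],[745,424]],[660,-15,1.7])
    fo=heater(h,[[90,-75,7]])[0]; pr=heater(h,[[-87,75,88]])[0]
    print("foot",fo,"press",pr, "tip",wedge(w,[[65,0,0]]),"heel",wedge(w,[[-65,0,12]]))
    print("foot in wedge frame",R.from_euler('z',-w[2]).apply(fo-[w[0],w[1],0]), "turn",np.degrees(w[2]-h[2])-90)
    print("tip in heater",R.from_euler('z',-h[2]).apply(wedge(w,[[65,0,0],[-65,0,0]])-[h[0],h[1],0]))
E
python3 fit.py
```

```text
[[ 9.01359794e+01 -7.51631753e+01 -4.78744849e-02]
 [-8.98624032e+01  7.48348838e+01  7.03481807e+00]]
[547.6 142.9] 8.51
[[-0.5, 0.2], [0.7, -0.1], [0.2, -0.5], [-0.5, -1.1], [-0.5, 2.2], [1.3, -0.4]]
[664.1 -16.8] 96.14
[[0.5, -0.5], [0.3, 0.4], [0.1, -1.3], [-0.2, 0.4], [0.1, -0.4], [-0.2, 0.1], [-0.5, -0.2], [-0.5, 0.6], [0.4, -0.5]]
foot [ 6.47831967e+02  8.18640746e+01 -4.78744849e-02] press [454.5960601  200.44989338  94.75343337] tip [[657.14481223  47.85923342   0.        ]] heel [[671.05658082 -81.39424891  12.        ]]
foot in wedge frame [ 9.98061715e+01  5.62038637e+00 -4.78744849e-02] turn -2.3661754976797766
tip in heater [[  94.31457255 -110.17171247    0.        ]
 [  88.94741655 -240.06087151    0.        ]]
```

```bash
cat > go.py <<'E'
from bench import r
from h import *
from scipy.spatial.transform import Rotation as R
W=np.array([664.1,-16.8,0]); WY=96.14
def cur():
    s=r.sense(); return s,np.array(s['tool_pos']),R.from_euler('xyz',s['tcp_rot'],degrees=True)
def need(pos,Rt=None):
    s,p,Rc=cur(); print("shift cm",(Rc.inv().apply(np.array(pos)-p)/10).round(2), "turn",((Rc.inv()*Rt).as_rotvec(degrees=True).round(2) if Rt is not None else ''))
def down(jaw):  # jaw heading deg: tool z horizontal at that heading, x down
    z=np.array([np.cos(np.radians(jaw)),np.sin(np.radians(jaw)),0]); x=np.array([0,0,-1.]); y=np.cross(z,x)
    return R.from_matrix(np.c_[x,y,z])
def w2(P): return R.from_euler('z',WY,degrees=True).apply(np.array(P,float))+W
E
python3 - <<'E'
from go import *
s,p,Rc=cur(); print(Rc.as_matrix().round(3))
for j in (186.14,6.14):
    print(j,w2([-105,0,150])); need(w2([-105,0,150]),down(j)); 
E
```

```text
[[-0.001 -0.95   0.313]
 [-0.002  0.313  0.95 ]
 [-1.     0.    -0.002]]
186.14 [ 675.33061354 -121.19766913  150.        ]
shift cm [  8.11 -67.93 -50.28] turn [-1.144e+02 -6.000e-02 -1.000e-01]
6.14 [ 675.33061354 -121.19766913  150.        ]
shift cm [  8.11 -67.93 -50.28] turn [ 6.56e+01 -9.00e-02  5.00e-02]
```

{"method": "servo_tool", "body": {
  "commands": [
    [[219,0,-4,-3,4,0,0],[219,0,-8,-6,8,0,0],[219,0,-12,-9,12,0,0],[219,0,-16,-12,16,0,0],[219,0,-20,-15,20,0,0],[219,0,-24,-18,24,0,0],[219,0,-28,-21,28,0,0],[219,0,-32,-24,32,0,0]]
  ]
}}

```text
time: 0.9
tool_pos: [417.2, 239.7, 231.0]
tcp_rot: [139.3, 90.0, 178.9]
ft_force: [1.0, 0.7, -0.6]
finger_gap: 12.0
```

```bash
python3 - <<'E'
from go import *
need(w2([-105,0,150]),down(6.14)); print(r.sense())
E
```

```text
shift cm [  8.1  -44.26  -3.1 ] turn [ 3.344e+01 -1.000e-02 -0.000e+00]
{'time': 0.9, 'joint_pos': array([ 2.37650992e+01, -1.12364186e+01,  1.03590685e+02,  3.35075027e-03,
        8.76529541e+01, -1.58152585e+01]), 'qd': array([-59.41563039,   3.50482538,  -3.05971332,   0.12562634,
        -0.7505395 , -19.24421382]), 'joint_efforts': array([  6.54709563, -41.60166621, -48.76562119,  -0.08839895,
         0.55171894,   0.69973944]), 'tool_pos': array([417.2242134 , 239.68132402, 231.04426483]), 'tcp_rot': array([139.30795912,  89.99204142, 178.88817933]), 'ft_force': array([ 0.98713089,  0.72015463, -0.58915299]), 'wrist_torque': array([-0.02029738, -0.02127744,  0.01000659]), 'finger_gap': 11.997661067350275}
```

{"method": "servo_tool", "body": {
  "commands": [
    [[219,0,-5,-0.3,5,0,0],[219,0,-10,-0.6,10,0,0],[219,0,-14.5,-1,15,0,0],[219,0,-19,-1.3,20,0,0],[219,0,-24,-1.7,25,0,0],[219,0,-29,-2.0,30,0,0],[219,0,-34,-2.4,33.4,0,0],[219,0,-39,-2.7,33.4,0,0]]
  ]
}}

```text
time: 1.7
tool_pos: [645.5, -77.1, 230.7]
tcp_rot: [158.2, 90.0, 164.4]
ft_force: [1.4, -0.1, 0.3]
finger_gap: 11.8
```

```bash
python3 - <<'E'
from go import *
need(w2([-105,0,100]),down(6.14)); 
E
```

```text
shift cm [13.06 -4.71  2.5 ] turn [ 0.06 -0.04 -0.02]
```

{"method": "servo_tool", "body": {
  "commands": [
    [[219,2,-3,1.5,0,0,0],[219,5,-4.7,2.5,0,0,0],[219,9,-4.7,2.5,0,0,0],[219,13,-4.7,2.5,0,0,0],[219,13,-4.7,2.5,0,0,0],[219,13,-4.7,2.5,0,0,0]]
  ]
}}

```text
time: 2.3
tool_pos: [674.0, -118.9, 100.6]
tcp_rot: [159.4, 89.8, 165.7]
ft_force: [0.1, 0.4, 0.3]
finger_gap: 12.0
```

```bash
python3 - <<'E'
from go import *
need(w2([-105,0,100]),down(6.14)); need(w2([-105,0,6]))
c=r.calibration("wrist");p,d=r.snapshot("wrist");cv2.imwrite("pics/w1.png",p[:,:,::-1])
p,d=r.snapshot("side");cv2.imwrite("pics/s1.png",p[:,:,::-1]); print(c)
print(r.sense()['ft_force'])
E
```

```text
shift cm [ 0.06 -0.25  0.1 ] turn [ 0.2  -0.16 -0.06]
shift cm [ 9.46 -0.26  0.13] turn 
{'fx': 358.174319120871, 'fy': 358.174319120871, 'cx': 315.9369470779761, 'cy': 234.7985749056959, 'dist': array([-0.01807044,  0.        ,  0.        ,  0.        ,  0.        ]), 'pose': array([[ 9.93812055e-01,  1.07143249e-01,  2.92903149e-02,
         6.65133944e+02],
       [ 1.11021312e-01, -9.49996679e-01, -2.91857118e-01,
        -4.27780788e+01],
       [-3.44481814e-03,  2.93302972e-01, -9.56013337e-01,
         2.43212183e+02],
       [ 0.00000000e+00,  0.00000000e+00,  0.00000000e+00,
         1.00000000e+00]])}
[ 0.71004622 -0.41184193  1.70930626]
```

View pics/w1.png

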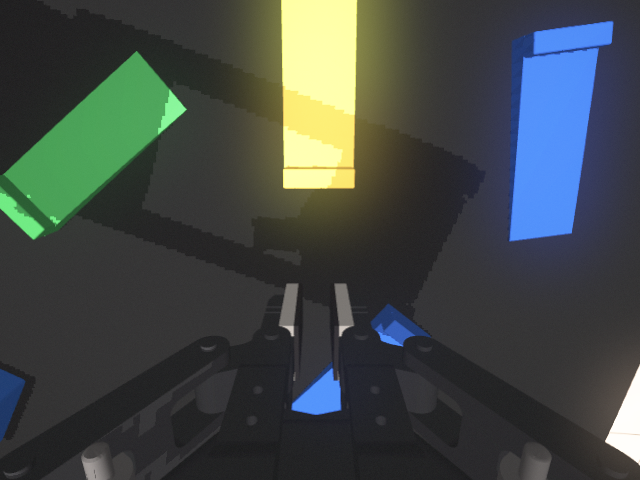

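View pics/s1.png

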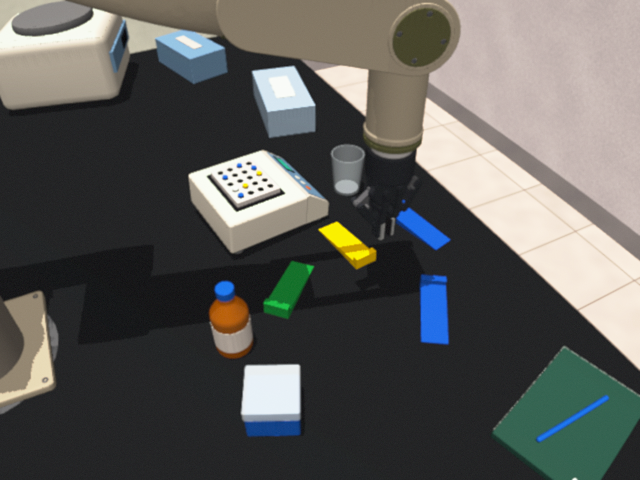

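```bash
python3 - <<'E'
from go import *
c=r.calibration("top"); print(onz(c,[[403,164],[392,180],[452,199],[443,215]],10).round(0))
c=r.calibration("wrist"); print(onz(c,[[284,188],[354,188]],24).round(1)); print(w2([[-65,22,24],[-65,-22,24]]).round(1))
print(onz(c,[[375,325],[388,305],[430,338]],10).round(0))
E
```

```text
[[ 771. -195.   10.]
 [ 736. -172.   10.]
 [ 699. -297.   10.]
 [ 665. -278.   10.]]
[[651.9 -83.3  24. ]
 [695.5 -78.4  24. ]]
[[649.2 -83.8  24. ]
 [692.9 -79.1  24. ]]
[[ 728. -182.   10.]
 [ 735. -164.   10.]
 [ 772. -188.   10.]]
```

{"method": "servo_tool", "body": {
  "commands": [
    [[219,3,0,0.2,0,0,0],[219,6,0,0.2,0,0,0],[219,8,0,0.2,0,0,0],[219,9.4,0,0.2,0,0,0],[219,9.4,0,0.2,0,0,0]]
  ]
}}

```text
time: 2.9
tool_pos: [676.8, -118.7, 7.2]
tcp_rot: [162.7, 90.0, 169.1]
ft_force: [-0.6, -0.1, -0.0]
finger_gap: 12.1
```

```bash
python3 - <<'E'
from go import *
need(w2([-76,0,6]),down(6.14)); s=r.sense(); print(s['tool_pos'],s['ft_force'])
E
```

```text
shift cm [ 0.12  2.67 -0.17] turn [ 0.21 -0.03 -0.01]
[ 676.84616797 -118.74486563    7.17308413] [-0.59011837 -0.11086151 -0.03188168]
```

{"method": "servo_tool", "body": {
  "commands": [
    [[219,0,0.8,-0.1,0,0,0],[219,0,1.6,-0.1,0,0,0],[219,0,2.2,-0.1,0,0,0],[219,0,2.6,-0.1,0,0,0],[219,0,3.0,-0.1,0,0,0],[219,0,3.5,-0.1,0,0,0],[219,0,4.0,-0.1,0,0,0],[219,0,4.5,-0.1,0,0,0]]
  ]
}}

```text
time: 3.7
tool_pos: [670.9, -74.0, 7.2]
tcp_rot: [174.2, 90.0, -179.5]
ft_force: [0.7, -0.3, 0.6]
finger_gap: 12.0
```

```bash
cat > look.py <<'E'
import sys
from go import *
tag=sys.argv[1]
s=r.sense(); print(s['tool_pos'].round(1),s['ft_force'].round(2), "wedgeframe",R.from_euler('z',-WY,degrees=True).apply(s['tool_pos']-W).round(1))
c=r.calibration("wrist");p,d=r.snapshot("wrist");a=p[:,:,::-1].copy()
q,d=r.snapshot("side"); b=cv2.resize(q[140:280,180:390,::-1],(640,427),interpolation=cv2.INTER_CUBIC)
cv2.imwrite(f"pics/{tag}.png",cv2.resize(np.vstack([a[0:330],b]),(500,591)))
cv2.imwrite(f"raw_w_{tag}.png",a);cv2.imwrite(f"raw_s_{tag}.png",q[:,:,::-1])
E
python3 look.py p1
```

```text
[670.9 -74.    7.2] [ 0.74 -0.26  0.56] wedgeframe [-57.6  -0.7   7.2]
```

View pics/p1.png

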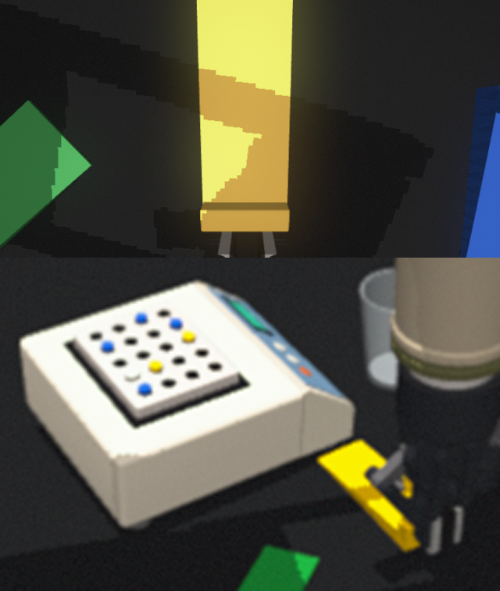

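The top half is the wrist view: the fingers touch the centre of the heel at about (246,233), and the wedge is still straight ahead. In the side view its tip is at (320,460), just short of the heater. I'll check the offset numerically.

```bash
cat > heel.py <<'E'
import sys
from go import *
tag=sys.argv[1]
a=cv2.imread(f"raw_w_{tag}.png").astype(int); c=r.calibration("wrist")
m=((a[:,:,2]>140)&(a[:,:,1]>90)&(a[:,:,0]<170)&(a[:,:,2]-a[:,:,0]>40)).astype(np.uint8)
k,l,st,ce=cv2.connectedComponentsWithStats(m); i=1+np.argmax(st[1:,4]); m=l==i; print(st[i])
low=[(u,np.nonzero(m[:,u])[0].max()) for u in range(st[i][0]+4,st[i][0]+st[i][2]-4)]
vb=max(v for u,v in low); row=np.nonzero(m[vb-8])[0]; print(vb,row.min(),row.max())
low=np.array([q for q in low if q[1]>vb-6]); f=np.polyfit(low[:,0],low[:,1],1)
P=onz(c,[[row.min(),np.polyval(f,row.min())],[row.max(),np.polyval(f,row.max())]],24)
dP=P[1]-P[0]; print("heel corners(z24)",P.round(1).tolist(),"width",np.hypot(*dP[:2]).round(1),"wedge yaw est",np.degrees(np.arctan2(dP[1],dP[0]))+90)
s=r.sense(); print("mid in wedgeframe",R.from_euler('z',-WY,degrees=True).apply(P.mean(0)-W).round(1))
E
python3 heel.py p1
```

```text
[  252     0   123   261 30207]
260 259 367
heel corners(z24) [[645.6, -47.7, 24.0], [685.8, -43.1, 24.0]] width 40.5 wedge yaw est 96.48638309106909
mid in wedgeframe [-28.6   1.5  24. ]
```

```bash
sed -i 's/m=((a.*/m=((a[:,:,2]>90)\&(a[:,:,2]-a[:,:,0]>50)\&(a[:,:,1]>60)).astype(np.uint8); m=cv2.morphologyEx(m,cv2.MORPH_CLOSE,np.ones((9,9)))/' heel.py; python3 heel.py p1
```

```text
[  251     0   124   297 34610]
296 257 369
heel corners(z24) [[645.8, -63.0, 24.0], [689.0, -58.2, 24.0]] width 43.5 wedge yaw est 96.40563738590627
mid in wedgeframe [-43.9   1.4  24. ]
```

{"method": "servo_tool", "body": {
  "commands": [
    [[219,0,0.5,0,0,0,0],[219,0,1.0,0,0,0,0],[219,0,1.5,0,0,0,0],[219,0,2.0,0,0,0,0],[219,0,2.3,0,0,0,0],[219,0,2.6,0,0,0,0],[219,0,2.9,0,0,0,0],[219,0,3.2,0,0,0,0]]
  ]
}}

```text
time: 4.6
tool_pos: [667.4, -42.3, 7.3]
tcp_rot: [-68.9, 90.0, -62.6]
ft_force: [1.0, -2.3, 0.2]
finger_gap: 11.9
```

```bash
python3 look.py p2; python3 heel.py p2
```

```text
[667.4 -42.3   7.3] [ 0.96 -2.29  0.16] wedgeframe [-25.7  -0.6   7.3]
[  252     0   123   297 33496]
296 257 369
heel corners(z24) [[642.3, -31.5, 24.0], [685.6, -26.7, 24.0]] width 43.5 wedge yaw est 96.38301110952574
mid in wedgeframe [-12.2   1.5  24. ]
```

View pics/p2.png

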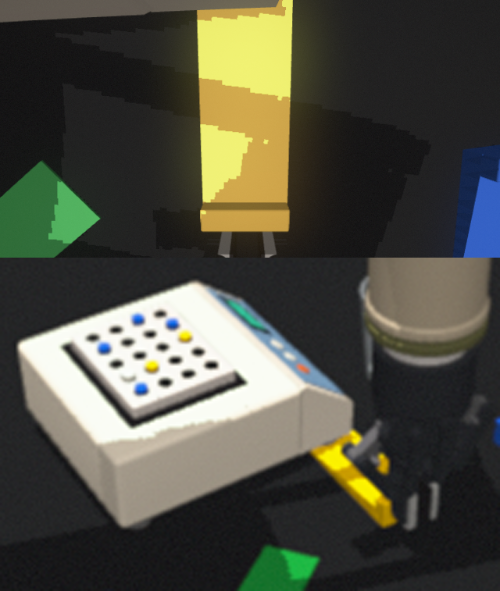

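The wedge is about 18 mm under the foot, still straight (heel edge at row 297), and the push is about 2.3 N. I'll continue.

{"method": "servo_tool", "body": {
  "commands": [
    [[219,0,0.3,0,0,0,0],[219,0,0.6,0,0,0,0],[219,0,0.9,0,0,0,0],[219,0,1.2,0,0,0,0],[219,0,1.5,0,0,0,0],[219,0,1.8,0,0,0,0],[219,0,2.0,0,0,0,0],[219,0,2.2,0,0,0,0]]
  ]
}}

```text
time: 5.5
tool_pos: [665.0, -20.4, 7.3]
tcp_rot: [-145.9, 90.0, -139.6]
ft_force: [0.8, -2.0, -0.5]
finger_gap: 12.2
```

```bash
python3 look.py p3; python3 heel.py p3
```

```text
[665.  -20.4   7.3] [ 0.77 -2.   -0.52] wedgeframe [-3.7 -0.5  7.3]
[  254     0   121   297 25805]
296 257 370
heel corners(z24) [[639.9, -9.8, 24.0], [683.5, -4.9, 24.0]] width 43.9 wedge yaw est 96.43787522656466
mid in wedgeframe [ 9.7  1.4 24. ]
```

View pics/p3.png

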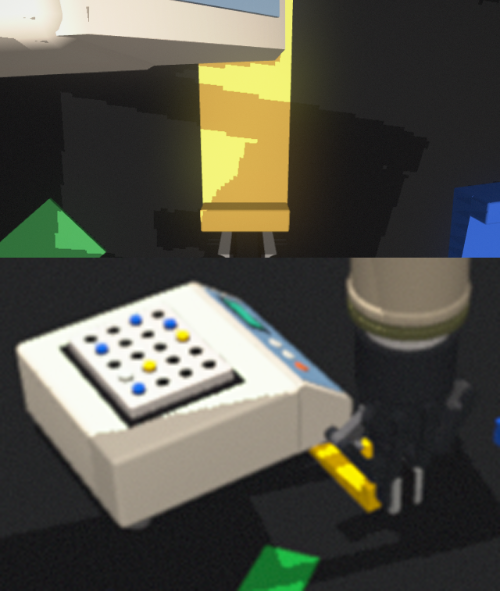

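{"method": "servo_tool", "body": {
  "commands": [
    [[219,0,0.1,0,0,0,0],[219,0,0.2,0,0,0,0],[219,0,0.3,0,0,0,0],[219,0,0.4,0,0,0,0],[219,0,0.5,0,0,0,0]]
  ]
}}

```text
time: 6.1
tool_pos: [664.5, -15.7, 7.3]
tcp_rot: [-118.6, 90.0, -112.3]
ft_force: [-0.1, -1.9, -0.2]
finger_gap: 12.2
```

{"method": "servo_tool", "body": {
  "commands": [
    [[219,0,0.1,0,0,0,0],[219,0,0.2,0,0,0,0],[219,0,0.3,0,0,0,0]]
  ]
}}

```text
time: 6.4
tool_pos: [664.2, -12.6, 7.3]
tcp_rot: [-53.0, 90.0, -46.7]
ft_force: [0.7, -1.2, -0.7]
finger_gap: 12.1
```

{"method": "servo_tool", "body": {
  "commands": [
    [[219,0,0.1,0,0,0,0],[219,0,0.2,0,0,0,0]]
  ]
}}

```text
time: 6.6
tool_pos: [663.9, -10.6, 7.3]
tcp_rot: [142.9, 90.0, 149.2]
ft_force: [-0.6, -1.2, -0.2]
finger_gap: 12.1
```

{"method": "servo_tool", "body": {
  "commands": [
    [[219,0,0.1,0,0,0,0],[219,0,0.2,0,0,0,0]]
  ]
}}

```text
time: 6.8
tool_pos: [663.7, -8.6, 7.3]
tcp_rot: [-66.1, 90.0, -59.8]
ft_force: [0.2, -1.5, -0.7]
finger_gap: 12.2
```

```bash
python3 look.py p4; python3 heel.py p4
```

```text
[663.7  -8.6   7.3] [ 0.16 -1.47 -0.67] wedgeframe [ 8.2 -0.5  7.3]
[  255     0   120   297 22181]
296 257 370
heel corners(z24) [[638.6, 1.9, 24.0], [682.2, 6.8, 24.0]] width 43.9 wedge yaw est 96.43046273102532
mid in wedgeframe [21.4  1.4 24. ]
```

{"method": "servo_tool", "body": {
  "commands": [
    [[219,0,0.05,0,0,0,0],[219,0,0.1,0,0,0,0]]
  ]
}}

```text
time: 7.1
tool_pos: [663.6, -7.7, 7.3]
tcp_rot: [-99.0, 90.0, -92.7]
ft_force: [-0.5, -1.9, -1.7]
finger_gap: 12.0
```

{"method": "servo_tool", "body": {
  "commands": [
    [[219,0,0.05,0,0,0,0],[219,0,0.1,0,0,0,0]]
  ]
}}

```text
time: 7.3
tool_pos: [663.5, -6.8, 7.3]
tcp_rot: [-121.1, 90.0, -114.7]
ft_force: [-0.0, -0.7, -0.2]
finger_gap: 11.9
```

```bash
python3 look.py p5; python3 - <<'E'
import cv2,numpy as np
a=cv2.imread("pics/side0.png"); b=cv2.imread("raw_s_p5.png")
f=lambda x:cv2.resize(x[140:270,180:330],None,fx=3.5,fy=3.5,interpolation=cv2.INTER_CUBIC)
cv2.imwrite("pics/cmp5.png",cv2.resize(np.hstack([f(a),f(b)]),(800,347)))
E
```

```text
[663.5  -6.8   7.3] [-0.05 -0.74 -0.24] wedgeframe [10.1 -0.4  7.3]
```

View pics/cmp5.png

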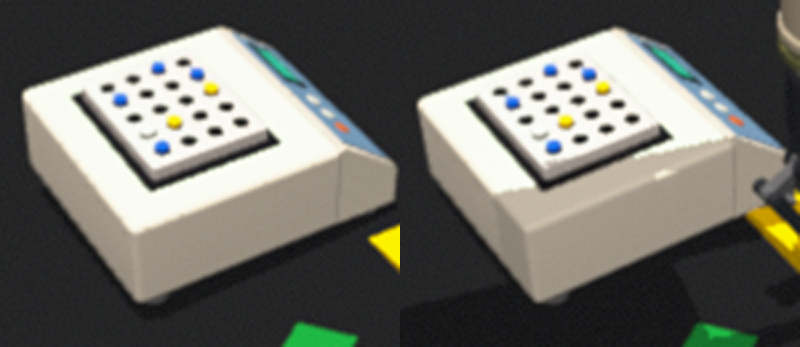

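```bash
cat > tilt.py <<'E'
from go import *
import sys
def tilt(d,c,h=(547.6,142.9,8.51)):
    a=cloud(c,d,np.ones(d.shape,bool)); q=R.from_euler('z',-h[2],degrees=True).apply(a-[h[0],h[1],0])
    m=(q[:,2]>75)&(q[:,2]<102)&(abs(q[:,1])<82)&(q[:,0]>-103)&(q[:,0]<103)
    q=q[m]; 
    # exclude block + recess and console
    k=~((abs(q[:,1])<66)&(q[:,0]>-62)&(q[:,0]<66))&(q[:,0]<45)
    q=q[k]; A=np.c_[q[:,:2],np.ones(len(q))]
    for _ in range(5):
        s=np.linalg.lstsq(A,q[:,2],rcond=None)[0]; e=q[:,2]-A@s; g=abs(e)<max(2,2*np.median(abs(e))); A,q=A[g],q[g]
    z=lambda x,y:s[0]*x+s[1]*y+s[2]
    print(len(q),"slopes deg x,y",np.degrees(s[:2]).round(2),"z at foot-opposite(-90,75) %.1f back(-90,-75) %.1f shortfoot %.1f front %.1f"%(z(-90,75),z(-90,-75),z(90,-75),z(90,75)))
if __name__=="__main__":
    c=r.calibration("side"); tilt(np.load("side0.npy"),c); 
    p,d=r.snapshot("side"); np.save("sidenow.npy",d); tilt(d,c)
    c=r.calibration("top"); tilt(np.load("top0.npy"),c)
E
python3 tilt.py
```

```text
1185 slopes deg x,y [-2.52  3.05] z at foot-opposite(-90,75) 96.8 back(-90,-75) 88.8 shortfoot 80.8 front 88.8
1001 slopes deg x,y [-0.32  0.43] z at foot-opposite(-90,75) 89.2 back(-90,-75) 88.1 shortfoot 87.1 front 88.2
1555 slopes deg x,y [-2.55  2.85] z at foot-opposite(-90,75) 96.1 back(-90,-75) 88.6 shortfoot 80.6 front 88.0
```

{"method": "servo_tool", "body": {
  "commands": [
    [[219,0,0.05,0,0,0,0],[219,0,0.1,0,0,0,0],[219,0,0.15,0,0,0,0],[219,0,0.2,0,0,0,0]]
  ]
}}

```text
time: 7.85
tool_pos: [663.3, -4.7, 7.3]
tcp_rot: [-104.4, 90.0, -98.0]
ft_force: [1.4, -1.7, 0.0]
finger_gap: 11.9
```

{"method": "servo_tool", "body": {
  "commands": [
    [[219,0,0.05,0,0,0,0],[219,0,0.1,0,0,0,0]]
  ]
}}

```text
time: 8.05
tool_pos: [663.2, -3.7, 7.3]
tcp_rot: [-43.9, 90.0, -37.5]
ft_force: [0.8, -2.3, -1.1]
finger_gap: 12.2
```

```bash
python3 tilt.py; python3 look.py p6; python3 heel.py p6
```

```text
1185 slopes deg x,y [-2.52  3.05] z at foot-opposite(-90,75) 96.8 back(-90,-75) 88.8 shortfoot 80.8 front 88.8
1051 slopes deg x,y [-0.25  0.31] z at foot-opposite(-90,75) 89.0 back(-90,-75) 88.2 shortfoot 87.4 front 88.2
1555 slopes deg x,y [-2.55  2.85] z at foot-opposite(-90,75) 96.1 back(-90,-75) 88.6 shortfoot 80.6 front 88.0
[663.1  -3.7   7.3] [ 0.97 -1.17 -0.77] wedgeframe [13.2 -0.5  7.3]
[  255     0   120   297 20481]
296 257 370
heel corners(z24) [[638.1, 6.7, 24.0], [681.7, 11.6, 24.0]] width 43.9 wedge yaw est 96.4264230153132
mid in wedgeframe [26.3  1.4 24. ]
```

{"method": "servo_tool", "body": {
  "commands": [
    [[219,0,0.05,0,0,0,0],[219,0,0.1,0,0,0,0]]
  ]
}}

```text
time: 8.4
tool_pos: [663.0, -2.8, 7.3]
tcp_rot: [-135.3, 90.0, -129.0]
ft_force: [0.1, -2.4, -0.6]
finger_gap: 12.1
```

{"method": "servo_tool", "body": {
  "commands": [
    [[219,0,0.05,0,0,0,0],[219,0,0.1,0,0,0,0]]
  ]
}}

```text
time: 8.6
tool_pos: [663.0, -1.8, 7.3]
tcp_rot: [-39.4, 90.0, -33.0]
ft_force: [-0.5, -2.2, -0.3]
finger_gap: 12.0
```

{"method": "servo_tool", "body": {
  "commands": [
    [[219,0,0.05,0,0,0,0],[219,0,0.1,0,0,0,0]]
  ]
}}

```text
time: 8.8
tool_pos: [662.8, -0.8, 7.3]
tcp_rot: [-82.0, 90.0, -75.7]
ft_force: [0.3, -1.9, -0.6]
finger_gap: 12.3
```

```bash
python3 tilt.py|sed -n 2p; python3 look.py p7;
```

```text
1002 slopes deg x,y [-0.25  0.2 ] z at foot-opposite(-90,75) 88.7 back(-90,-75) 88.2 shortfoot 87.4 front 87.9
[662.8  -0.7   7.3] [-0.01 -2.48 -0.2 ] wedgeframe [16.1 -0.4  7.3]
```

{"method": "servo_tool", "body": {
  "commands": [
    [[219,0,0.05,0,0,0,0],[219,0,0.1,0,0,0,0]]
  ]
}}

```text
time: 9.15
tool_pos: [662.7, 0.0, 7.3]
tcp_rot: [-94.8, 90.0, -88.4]
ft_force: [0.8, -5.3, -0.3]
finger_gap: 11.9
```

{"method": "servo_tool", "body": {
  "commands": [
    [[219,0,0.05,0,0,0,0],[219,0,0.1,0,0,0,0]]
  ]
}}

```text
time: 9.35
tool_pos: [662.7, 0.6, 7.3]
tcp_rot: [-85.3, 90.0, -78.9]
ft_force: [0.7, -6.3, -0.5]
finger_gap: 11.8
```

```bash
python3 tilt.py|sed -n 2p; python3 look.py p8; python3 - <<'E'
import cv2,numpy as np
# shift of heater between views (phase corr on tube block)
b=cv2.imread("raw_s_p5.png",0).astype(np.float32)
for t in ["p3","p6","p7","p8"]:
    a=cv2.imread(f"raw_s_{t}.png",0).astype(np.float32); print(t,cv2.phaseCorrelate(b[150:215,195:300],a[150:215,195:300]))
E
```

```text
1017 slopes deg x,y [-0.15  0.2 ] z at foot-opposite(-90,75) 88.7 back(-90,-75) 88.1 shortfoot 87.7 front 88.2
[662.7   0.7   7.3] [ 0.56 -5.21 -1.41] wedgeframe [17.5 -0.4  7.3]
p3 ((0.3841662464562532, 0.02771092127165531), 1.0105028466432673)
p6 ((-0.08397988634619935, -0.08522242658803236), 1.0384402602543066)
p7 ((-0.19779361271449147, -0.12953011401890535), 1.0511007663399103)
p8 ((-0.1982115194247669, -0.11980028219917216), 1.0330977091573394)
```

{"method": "servo_tool", "body": {
  "commands": [
    [[219,0,0,0,0,0,0],[219,0,0,0,0,0,0]]
  ]
}}

```text
time: 9.7
tool_pos: [662.7, 0.7, 7.3]
tcp_rot: [-78.1, 90.0, -71.8]
ft_force: [1.3, -6.2, -0.9]
finger_gap: 11.8
```

```bash
python3 - <<'E'
from go import *
for _ in range(3):
    r.snapshot("top"); s=r.sense(); print(s['tool_pos'].round(2),s['ft_force'].round(2))
p,d=r.snapshot("top"); cv2.imwrite("pics/top8.png",p[:,:,::-1])
from tilt import tilt
tilt(d,r.calibration("top"))
E
```

```text
[6.6266e+02 6.6000e-01 7.2700e+00] [-0.11 -5.93 -0.8 ]
[6.6269e+02 6.4000e-01 7.3100e+00] [-0.11 -4.84 -0.9 ]
[6.6269e+02 6.5000e-01 7.2900e+00] [ 0.89 -5.75 -1.93]
861 slopes deg x,y [-0.37 -0.31] z at foot-opposite(-90,75) 87.9 back(-90,-75) 88.7 shortfoot 87.6 front 86.8
```

The push is steady at about 5.7 N and the heater is level, so I'll back off now.

{"method": "servo_tool", "body": {
  "commands": [
    [[219,0,-0.3,0,0,0,0],[219,0,-0.8,0,0,0,0],[219,0,-1.6,0,0,0,0],[219,0,-2.6,0,0,0,0],[219,0,-3.2,0,0,0,0],[219,0,-3.2,0,0,0,0]]
  ]
}}

```text
time: 10.5
tool_pos: [666.3, -31.9, 7.4]
tcp_rot: [-42.0, 90.0, -35.7]
ft_force: [-0.3, 0.6, 0.1]
finger_gap: 12.1
```

{"method": "servo_tool", "body": {
  "commands": [
    [[255,-2,0,0,0,0,0],[255,-5,0,0,0,0,0],[255,-9,0,0,0,0,0],[255,-13,0,0,0,0,0],[255,-17,0,0,0,0,0],[255,-20,0,0,0,0,0],[255,-20,0,0,0,0,0]]
  ]
}}

```text
time: 11.2
tool_pos: [669.2, -30.8, 214.5]
tcp_rot: [-12.1, 89.4, -5.7]
ft_force: [0.7, 0.4, 1.2]
finger_gap: 0.5
```

```bash
python3 look.py q1; python3 heel.py q1; python3 - <<'E'
from go import *
need([450.4,204.2,200]); 
E
python3 tilt.py|sed -n 2p
```

```text
[669.2 -30.8 214.5] [0.69 0.37 1.18] wedgeframe [-14.4  -3.6 214.5]
[ 285    8   50  154 4247]
161 285 333
heel corners(z24) [[633.4, 11.5, 24.0], [676.3, 16.2, 24.0]] width 43.1 wedge yaw est 96.35579472878956
mid in wedgeframe [31.5  5.9 24. ]
shift cm [  0.79  25.72 -18.91] turn 
1009 slopes deg x,y [-0.2   0.22] z at foot-opposite(-90,75) 88.6 back(-90,-75) 88.1 shortfoot 87.4 front 88.0
```

View pics/q1.png

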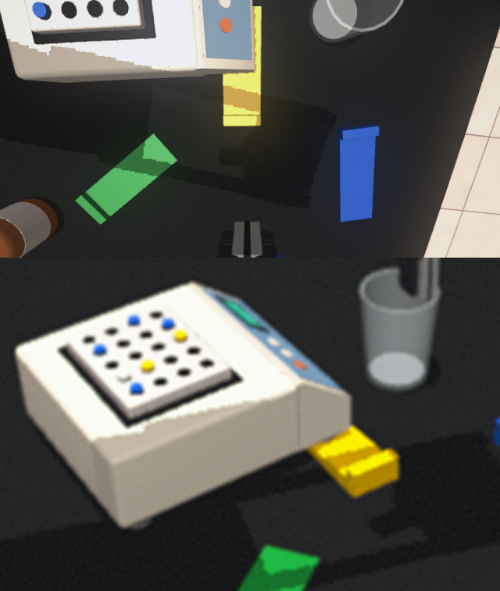

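The wedge sits under the console end with its heel back at wrist px (242,125). The heater is level and nothing else has moved. Next is the press spot.

{"method": "servo_tool", "body": {
  "commands": [
    [[255,0,3,-2.2,0,0,0],[255,0,7,-5,0,0,0],[255,0,11,-8,0,0,0],[255,0,15,-11,0,0,0],[255,0,19,-14,0,0,0],[255,0,22.5,-16.5,0,0,0],[255,0,25.7,-18.8,0,0,0],[255,0,25.7,-18.8,0,0,0]]
  ]
}}

```text
time: 12.15
tool_pos: [446.9, 206.9, 205.0]
tcp_rot: [171.9, 89.7, 178.4]
ft_force: [0.3, -1.0, 0.1]
finger_gap: 0.1
```

```bash
python3 - <<'E'
from go import *
need([450.4,204.2,110],down(6.14)); p,d=r.snapshot("wrist");cv2.imwrite("pics/w9.png",p[:,:,::-1]); p,d=r.snapshot("top");cv2.imwrite("pics/top9.png",cv2.resize(p[150:400,120:460,::-1],None,fx=2,fy=2))
for _ in range(3): r.snapshot("side"); print(r.sense()['tool_pos'].round(2),r.sense()['ft_force'].round(2))
E
```

```text
shift cm [ 9.5  -0.31  0.36] turn [ 0.43 -0.26 -0.04]
[450.3  203.83 205.86] [-0.14 -1.23 -0.81]
[450.79 203.47 206.15] [ 1.17  0.22 -0.13]
[451.1  203.27 206.38] [-0.43  0.24  0.16]
```

View pics/w9.png

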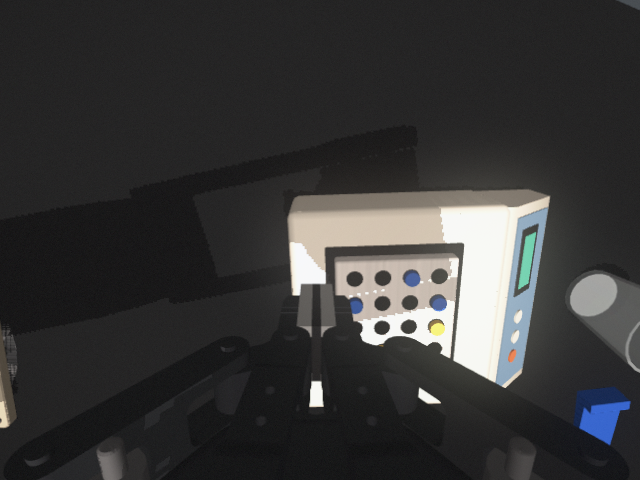

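```bash
python3 - <<'E'
from go import *
c=r.calibration("wrist"); print(proj(c,[[450.4,204.2,88]]).round(0), onz(c,[[290,212]],88).round(0)); need([450.4,204.2,100])
h=np.array([547.6,142.9,0]); print(R.from_euler('z',8.51,degrees=True).apply([-110,91,88])+h)
E
```

```text
[[317. 229.]] [[429. 215.  88.]]
shift cm [10.64  0.11 -0.04] turn 
[425.34473018 216.62007189  88.        ]
```

{"method": "servo_tool", "body": {
  "commands": [
    [[255,2,0,0,0,0,0],[255,5,0,0,0,0,0],[255,8,0,0,0,0,0],[255,10,0,0,0,0,0],[255,10.6,0,0,0,0,0],[255,10.6,0,0,0,0,0],[255,10.6,0,0,0,0,0]]
  ]
}}

```text
time: 13.1
tool_pos: [451.9, 203.9, 102.4]
tcp_rot: [10.9, 89.9, 17.2]
ft_force: [1.1, -0.4, 0.1]
finger_gap: 0.3
```

{"method": "servo_tool", "body": {
  "commands": [
    [[255,0.2,0,0,0,0,0],[255,0.4,0,0,0,0,0],[255,0.6,0,0,0,0,0],[255,0.8,0,0,0,0,0],[255,0.8,0,0,0,0,0]]
  ]
}}

```text
time: 13.6
tool_pos: [450.7, 204.1, 93.0]
tcp_rot: [-165.8, 90.0, -159.4]
ft_force: [-1.5, -0.7, -0.1]
finger_gap: -0.3
```

{"method": "servo_tool", "body": {
  "commands": [
    [[255,0.1,0,0,0,0,0],[255,0.2,0,0,0,0,0],[255,0.3,0,0,0,0,0],[255,0.3,0,0,0,0,0]]
  ]
}}

```text
time: 14.0
tool_pos: [450.8, 204.1, 90.1]
tcp_rot: [-169.8, 90.0, -163.4]
ft_force: [-0.3, 1.4, -0.2]
finger_gap: -0.2
```

{"method": "servo_tool", "body": {
  "commands": [
    [[255,0.05,0,0,0,0,0],[255,0.1,0,0,0,0,0],[255,0.1,0,0,0,0,0]]
  ]
}}

```text
time: 14.3
tool_pos: [450.9, 204.1, 89.2]
tcp_rot: [-171.6, 90.0, -165.2]
ft_force: [-0.2, 0.1, 0.4]
finger_gap: 0.2
```

{"method": "servo_tool", "body": {
  "commands": [
    [[255,0.05,0,0,0,0,0],[255,0.1,0,0,0,0,0],[255,0.1,0,0,0,0,0]]
  ]
}}

```text
time: 14.6
tool_pos: [450.9, 204.1, 88.2]
tcp_rot: [-154.4, 90.0, -148.0]
ft_force: [-0.9, 0.5, 0.3]
finger_gap: -0.2
```

{"method": "servo_tool", "body": {
  "commands": [
    [[255,0.05,0,0,0,0,0],[255,0.05,0,0,0,0,0],[255,0.05,0,0,0,0,0]]
  ]
}}

```text
time: 14.9
tool_pos: [451.0, 204.1, 88.1]
tcp_rot: [-3.1, 90.0, 3.3]
ft_force: [-1.7, -0.2, 4.8]
finger_gap: 0.0
```

{"method": "servo_tool", "body": {
  "commands": [
    [[255,0.04,0,0,0,0,0],[255,0.04,0,0,0,0,0],[255,0.04,0,0,0,0,0]]
  ]
}}

```text
time: 15.2
tool_pos: [451.0, 204.1, 88.0]
tcp_rot: [-21.9, 90.0, -15.5]
ft_force: [-3.9, -1.2, 7.8]
finger_gap: -0.4
```

{"method": "servo_tool", "body": {
  "commands": [
    [[255,0,0,0,0,0,0],[255,0,0,0,0,0,0],[255,0,0,0,0,0,0],[255,0,0,0,0,0,0]]
  ]
}}

```text
time: 15.6
tool_pos: [451.0, 204.1, 88.0]
tcp_rot: [-20.0, 90.0, -13.7]
ft_force: [-3.5, -1.7, 7.5]
finger_gap: -0.1
```

```bash
python3 - <<'E'
from go import *
p,d=r.snapshot("side"); cv2.imwrite("raw_s_press.png",p[:,:,::-1]);s=r.sense();print(s['tool_pos'].round(2),s['ft_force'].round(2))
E
python3 - <<'E'
import cv2,numpy as np
a=cv2.imread("raw_s_press.png"); cv2.imwrite("pics/press.png",cv2.resize(a[120:280,170:390],None,fx=3,fy=3))
E
```

```text
[451.01 204.12  88.03] [-4.   -1.38  7.95]
```

View pics/press.png

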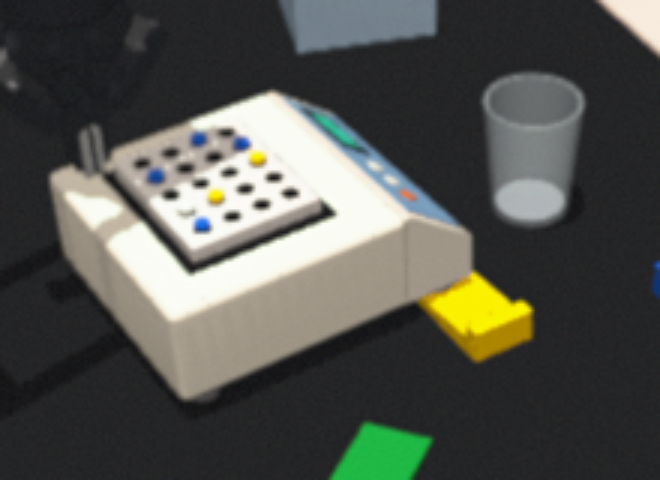

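The fingertips are on the corner of the deck at (90,165). At 7.8 N it gave only about 0.1 mm, so it's firm. I'll lift clear.

{"method": "servo_tool", "body": {
  "commands": [
    [[255,-0.3,0,0,0,0,0],[255,-1,0,0,0,0,0],[255,-3,0,0,0,0,0],[255,-6,0,0,0,0,0],[255,-10,0,0,0,0,0],[255,-14,0,0,0,0,0],[255,-14,0,0,0,0,0],[255,-14,0,0,0,0,0]]
  ]
}}

```text
time: 16.45
tool_pos: [451.9, 204.4, 229.1]
tcp_rot: [12.2, 89.8, 18.5]
ft_force: [-0.6, 0.4, -1.2]
finger_gap: -0.0
```

{"method": "servo_tool", "body": {
  "commands": [
    [[255,0,2,-3,0,0,0],[255,0,4,-5,0,0,0],[255,0,7,-7,0,0,0],[255,0,11,-8,0,0,0],[255,0,15,-9,0,0,0],[255,0,15,-9,0,0,0],[255,0,15,-9,0,0,0]]
  ]
}}

```text
time: 17.15
tool_pos: [343.8, 343.3, 225.7]
tcp_rot: [-141.5, 89.8, -135.0]
ft_force: [-0.5, -0.2, -0.7]
finger_gap: 0.2
```

```bash
python3 tilt.py|sed -n 2p; python3 - <<'E'
from go import *
from tilt import tilt
p,d=r.snapshot("top"); cv2.imwrite("pics/topend.png",p[:,:,::-1]); print(r.sense()['ft_force'],r.sense()['tool_pos']); 
a=cv2.imread("pics/top0.png",0).astype(np.float32); b=cv2.imread("pics/topend.png",0).astype(np.float32)
for n,(x0,x1,y0,y1) in dict(heater=(180,295,200,330),bottle=(360,405,328,372),beaker=(212,262,135,188),box=(420,490,312,380)).items():
    print(n,cv2.phaseCorrelate(a[y0:y1,x0:x1],b[y0:y1,x0:x1]))
E
```

```text
999 slopes deg x,y [-0.27  0.18] z at foot-opposite(-90,75) 88.6 back(-90,-75) 88.2 shortfoot 87.3 front 87.8
[-0.58986011 -0.69891644 -0.23708718] [344.74992506 342.34089888 226.25926482]
heater ((-1.9833274802721803, 2.984496906111758), 0.8217911365885794)
bottle ((0.6433398010095956, 0.48682997950690066), 0.9903734979511779)
beaker ((0.08655560294393538, 0.026642966992955763), 0.9446437848055804)
box ((-0.04681197275531446, 0.05446584286781331), 0.9942020299258055)
```

View pics/topend.png

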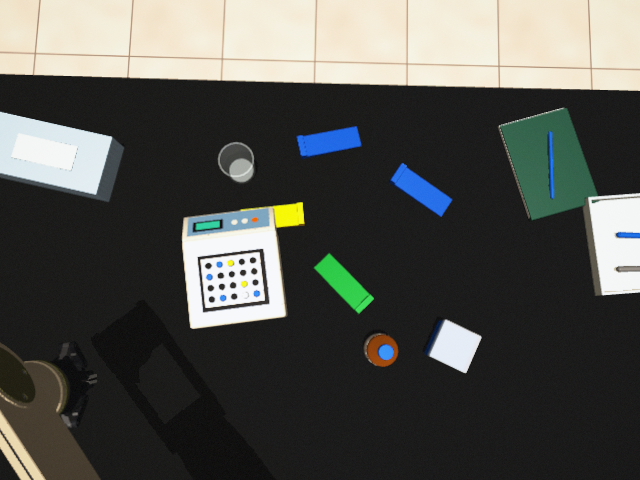

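```bash
python3 -c "
from bench import r
print(r.hand_in())"
```

```text
the job is handed in; nothing more can be done
None
```

The heater now stands level on all four feet and did not rock when I pressed the opposite corner. The job is handed in after about 17 s of robot time.

- **Wedge:** I pushed the yellow wedge by its heel, thin edge first, with two slightly open fingertips. It went about 60 mm under the short foot by my camera fit, a little past the stated 45–58 mm. I stopped on force: the push rose from about 2 N to 5–6 N and held there.
- **Press check:** I pressed the deck above the opposite foot with shut fingertips, up to about 7.8 N. It sank only about 0.1–0.2 mm.
- **Tilt:** The side camera measured about 4° before. Afterwards it showed a residual of about 0.3°, roughly its accuracy. One top-camera reading gave a residual of the opposite sign in y.
- **Heater position:** In the top image the heater shifted by about 2–3 pixels, which mostly matches it coming upright. That leaves up to about 1.6 mm of possible sliding that I could not separate from shadow effects.
- **Bystanders and hand:** The beaker and tube box show no shift. The bottle reads 0.6 and 0.5 pixels, with no contact noticed. The hand is clear of everything.

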